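# Turn the pigment jar to the tag reader and seat its lid

## Robot

A 6-joint arm with a two-finger parallel gripper is mounted at the origin on the work surface. World frame = base frame: x ahead of the robot, y to its left, z up, the work surface at z = 0. Lengths are in m, angles in rad, forces in N, time in s.
With the tool pointing down it reaches from about 0.3 to 0.75 m from the base axis. Payload 8.5 kg.
Tool frame: the origin (TCP) lies midway between the tips of the shut fingers; the grasp point (between the pads) lies 19 mm behind it; z points along the fingers, y is the line along which they close (so a half turn about z gives the same grasp; the last joint's range is limited). The gripper opens to 88 mm and grips with 3 to 60 N. Pads are 18 mm wide; open, the fingers measure 123 mm over their backs; the gripper's body (75 mm by 187 mm) begins 45 mm behind the grasp point.
Start: joints at [-1.508, 0.381, 1.297, -0, 1.464, -0.215], TCP at [0.151, -0.529, 0.239] pointing down, gripper open.
Joint ranges: [-3.11, 3.11], [-0.89, 2.33], [0.22, 2.48], [-1.42, 4.56], [0.17, 2.85], [-2.88, 2.88]. Speed limits (rad/s): [2.39, 2.39, 3.14, 3.14, 3.14, 3.14].

## Interface

Orientations are given as a rotation vector (axis times angle).
In Python, from rig import * gives the robot as it stands. Calls block until the motion is done:
- goto(position, orientation): joint-space move of the TCP to a pose.
- move_linear(position, orientation=None, max_speed=0.15): straight line of the TCP; orientation=None keeps the orientation; max_speed is the mean speed in m/s.
- move_j(angles): joint-space move.
- grip(opening): finger opening in m; the grip force is fixed at half the most; returns when the fingers have stopped.
- hold(seconds).
- solve_ik(position, orientation): joint angles nearest the present ones, or None.
- snapshot(name): name is "side" or "top"; returns a dict with "pixels" (420x560x3 uint8, red, green, blue), "mtx" (3x3 intrinsics, pixels), "k1" (the pictures are not rectified: a ray, as slopes to the right and down, at radius r is drawn at 1 + k1 r^2 times it, then the intrinsics apply), "R" (3x3) and "t" (3): a world point X has camera coordinates R X + t. Camera axes: x right, y down, z forward; pixel columns grow to the right and rows downward; lengths in m; the calibration is good to about 2 mm. A picture is of the moment at which its call begins. There is no depth.
A pose or a line that the arm cannot do raises Unreachable and nothing moves.
- hand_in(): hands the job in; it is judged then, once.
Trained networks look in a picture, given as the dict that the camera call returned (one of the last four; its "shot" number tells which), for a name from the list of things; names that differ only in an ending like _2 or _b are one class to them, and where a whole thing is asked for, a point or a joint stands for the part that bears it (a point fixed in the world has none). Each returns a list of dicts, best first, with "score" (0 to 1); they miss things now and then, are a little off and sometimes report something else, mostly with a low value. They report only what shows in the picture. A call takes as long as a camera call. They do not tell look-alikes from the thing itself.
- find_in(picture, label): "rect" ([left, top, right, bottom] in pixels, round what is visible of it).
- masks_of(picture, label): "mask" (420x560 bool, what is visible of it) and "rect" ([left, top, right, bottom] in pixels, round what is visible of it).
- landmark_of(picture, label): "xy" ([column, row] in pixels: a listed point, or the origin of a listed thing).
Readings, each from a call of its own:
- read_time_s(): time.
- read_joint_positions(): joint angles.
- read_joint_vel(): joint speeds.
- read_effort(): joint torques, N m.
- read_ee_pos(): TCP position.
- read_orientation(): TCP orientation.
- read_contact_force(): force on the tool from outside, world axes, zero at the start.
- read_wrist_torque(): the same for the moment, N m.
- read_grip_width(): finger opening in m.
- read_gripper_force(): force on a finger pad.
Only numpy, scipy, OpenCV 4.12 (cv2) and the standard library are available. Lean on these libraries where they do the work, as an engineer would, in place of code of your own. Each camera call takes 0.05 s, during which the arm holds its last target. There are 200 camera calls.

## Task

Turn the pigment jar that stands in the weighing dish until its paper label squarely faces the tag reader's window, keeping the jar in the dish all the while (do not lift it out). Then press its lid down until it is fully home, firmly but without overloading the dish. Do not knock the reader or its board, and leave the spare jar and the clay figurine beside the dish where they are.

Things in the scene. Friction and masses are not known exactly. Their poses are not given: they have to be found in the camera images.
- station: Fixed plywood board, 18 mm thick, with a weighing dish and a tag reader. Origin: on the table under the dish's centre; x points from the dish to the reader, z up; the board spans x -120 to 130, y -110 to 110 mm. The reader is a grey upright block spanning x 42 to 102, y -40 to 40 mm, top 105 mm above the table.
- dish (a point): Centre of the floor of the dish, a round aluminium tray: outer radius 40, inner radius 34, floor 20 mm and rim 26 mm above the table. More than 40 N on it, the jar's weight included, overloads it.
- window (a point): Centre of the reader's dark window, on the face that looks at the dish (station x = 42, z = 62 mm). The reader is taller than the jar and only 11 mm from it: fingers on the jar cannot swing past it, so a large turn needs several grasps. They fit along the station's y axis, turned up to about 0.6 rad either way.
- jar: Black plastic jar standing loosely in the dish (3 mm play all round): plain cylinder, radius 31, height 60 mm, about 0.33 kg. Origin: centre of its underside; z up its axis; x points out through the middle of its white paper label. The label covers 70 degrees of the side; a 20 mm wide strip of it is folded onto the flat shoulder and shows from above.
- label (a point): Middle of the paper label, on the jar's side (jar x = 31, z = 30 mm).
- lid (a joint): Travel of the jar's push-on grey lid (disc of radius 22 mm, 12 mm thick, on the jar's axis; turns with the jar): 0 = standing proud, a 6 mm gap between lid and shoulder; 0.006 m = fully home on the shoulder. It slides against about 8 N of friction and stays where it is left, then stops hard.
- lid_top (a point): Centre of the lid's flat top: 78 mm above the jar's underside when proud, 72 mm when home.
- spare_jar: Another jar of the same make with its lid already home, standing on the board beside the dish (radius 31, height 72 mm); not part of the job. Origin: centre of its underside.
- figurine: Small terracotta figurine standing on the board beside the dish (radius 18, height 62 mm); not part of the job. Origin: centre of its underside.
Mind the look-alikes: they are no part of the job. What is shaped like the jar but brown is not meant.

How it is judged:
By the outcome, as a careful person would: the job done as asked, in the order asked, and still so for the second after the job is handed in, with the robot touching nothing.
It also fails if it takes over 48 s, if anything falls off the work surface, if the arm or the gripper's body presses on something with over 40 N, if the wrist force passes 120 N, or if a joint passes its speed limit or range.

## Working session

There is one attempt and no reset: what is moved stays moved. The work goes in short steps, each a Python script; the robot and the scene stay as the last script left them, time stands still between calls to the robot, and variables do not carry over. Pictures are saved under pics/ and viewed, at most 10 in all, crops included, and the job is handed in when it is done.

```bash
ls; mkdir -p pics; python3 - <<'E'
from rig import *
import cv2,numpy as np
for n in("top","side"):
    s=snapshot(n); cv2.imwrite(f"pics/{n}0.png",s["pixels"][:,:,::-1])
    print(n,s["mtx"].tolist(),s["k1"],s["R"].tolist(),s["t"].tolist())
    for l in("jar","dish","window","label","lid_top","spare_jar","figurine","station"):
        print(l,[(round(d["score"],2),np.round(d["xy"],1).tolist()) for d in landmark_of(s,l)][:3])
print(read_time_s())
E
```

```text
pics
top [[503.30715902520103, 0.0, 279.93984625911867], [0.0, 503.30715902520103, 216.43046153648788], [0.0, 0.0, 1.0]] -0.02530316162524364 [[0.00853237938181069, -0.999866114301136, 0.0139625203467135], [-0.9958811008946896, -0.009757155146583709, -0.09014228089096821], [0.09026644660595415, -0.013135881995246063, -0.9958310184069089]] [-0.040484022225745514, 0.5744789343296884, 0.878001306040377]
jar [(0.93, [279.0, 227.2]), (0.91, [402.0, 275.0]), (0.82, [157.0, 228.7])]
dish [(0.94, [279.9, 223.8])]
window [(0.97, [293.7, 205.6])]
label [(0.82, [398.2, 257.7]), (0.62, [282.7, 243.4])]
lid_top [(0.96, [144.9, 224.9]), (0.72, [413.4, 273.6]), (0.66, [279.2, 223.4])]
spare_jar [(0.73, [221.3, 244.5])]
figurine [(0.83, [295.2, 294.0])]
station [(0.77, [281.4, 224.2])]
side [[470.19096489050804, 0.0, 279.20488909237235], [0.0, 470.19096489050804, 212.81351484472168], [0.0, 0.0, 1.0]] 0.04108297607517917 [[-0.9538689873146112, -0.29988487495912175, -0.014248396757167315], [-0.22750718826925403, 0.752988220275234, -0.6174538196598622], [0.19589393641768477, -0.5857284369889237, -0.7864780758401955]] [0.5233690239353241, 0.20784263489864852, 0.7334925892159928]
jar [(0.88, [350.0, 164.6]), (0.82, [239.4, 359.8]), (0.71, [277.1, 235.8])]
dish [(0.94, [280.0, 236.3]), (0.43, [276.1, 205.1])]
window [(0.86, [262.4, 211.6]), (0.41, [348.3, 240.2])]
label [(0.88, [255.1, 357.5]), (0.82, [299.3, 229.1]), (0.73, [338.3, 156.3])]
lid_top [(0.83, [280.4, 207.8]), (0.7, [353.5, 141.0]), (0.62, [235.4, 335.1])]
spare_jar [(0.77, [282.2, 290.5])]
figurine [(0.93, [346.7, 239.6]), (0.43, [281.5, 239.5])]
station [(0.98, [276.6, 240.1]), (0.63, [299.1, 229.0])]
0.9
```

```bash
python3 - <<'E'
import cv2,numpy as np
a=cv2.imread("pics/top0.png")[130:330,180:400];b=cv2.imread("pics/side0.png")[130:330,180:400]
cv2.imwrite("pics/c0.png",cv2.resize(a,None,fx=3,fy=3)[:600,:660]);cv2.imwrite("pics/c1.png",cv2.resize(b,None,fx=3,fy=3))
E
```

```text
(no output)
```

View pics/top0.png

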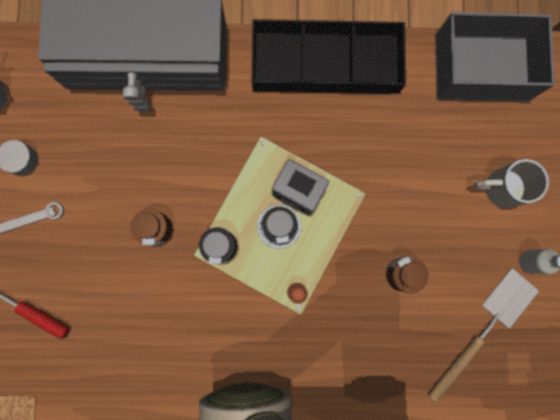

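View pics/side0.png

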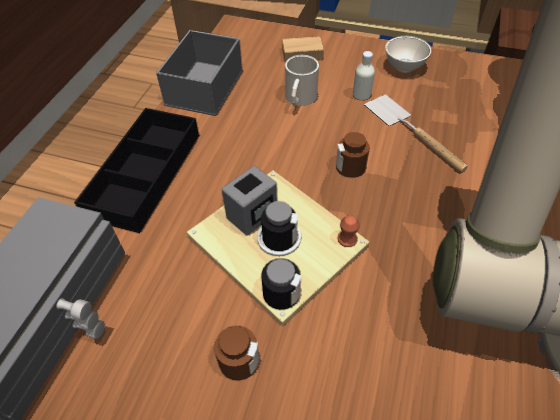

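View pics/c0.png

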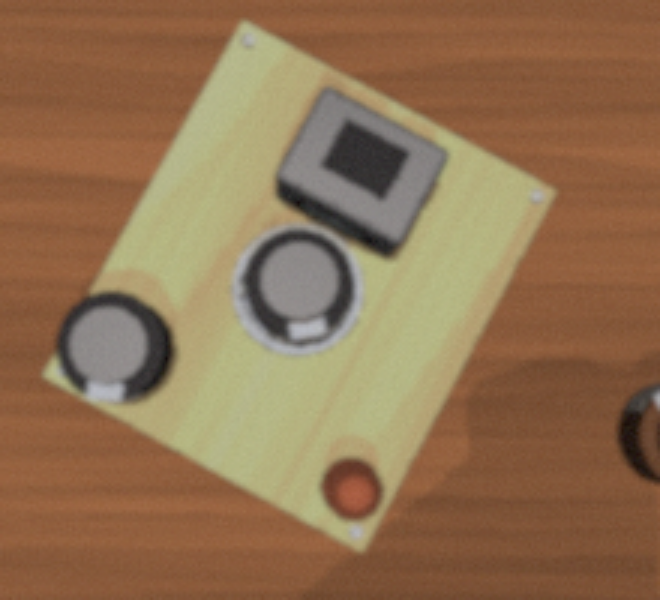

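The top view shows the board tilted, with the reader's top near (301,186). The black jar is in the dish at (280,224), and its strip at about (282,239) points away from the reader. The spare jar is at (217,245) and the figurine at (297,293). The side view agrees. The brown jars are off the board.

```bash
cat > h.py <<'E'
from rig import *
import cv2,numpy as np
from scipy.spatial.transform import Rotation as Ro
def toplane(s,px,z):
    K=s["mtx"]; p=cv2.undistortPoints(np.array(px,float).reshape(-1,1,2),np.array(K),np.array([s["k1"],0,0,0,0])).reshape(-1,2)
    R=np.array(s["R"]);t=np.array(s["t"]); d=np.c_[p,np.ones(len(p))]@R; c=-R.T@t
    return (c+d*((z-c[2])/d[:,2])[:,None])[:,:2]
def proj(s,X):
    return cv2.projectPoints(np.array(X,float).reshape(-1,1,3),cv2.Rodrigues(np.array(s["R"]))[0],np.array(s["t"]),np.array(s["mtx"]),np.array([s["k1"],0,0,0,0]))[0].reshape(-1,2)
def board(s):
    hsv=cv2.cvtColor(s["pixels"],cv2.COLOR_RGB2HSV)
    m=cv2.inRange(hsv,(24,50,90),(45,255,255))
    n,l,st,_=cv2.connectedComponentsWithStats(m)
    k=1+st[1:,4].argmax(); ys,xs=np.where(l==k)
    P=toplane(s,np.c_[xs,ys],.018)
    return cv2.minAreaRect((P*1000).astype(np.float32)),st[k]
def strip(s,c,lo=.0222,hi=.0305,z=.08):
    """white pixels on shoulder ring around c: returns centroid xy"""
    ys,xs=np.mgrid[0:420,0:560]; P=toplane(s,np.c_[xs.ravel(),ys.ravel()],z)
    r=np.hypot(*(P-c).T); g=s["pixels"].min(2).ravel()
    return P,r,g
E
python3 - <<'E'
from h import *
s=snapshot("top"); r,st=board(s); print(r,st)
print("corners",np.round(cv2.boxPoints(r),1).tolist())
for l,z in (("lid_top",.098),("dish",.02),("window",.062),("figurine",.018),("spare_jar",.018),("label",.05),("jar",.02)):
    for d in landmark_of(s,l)[:3]: print(l,round(d["score"],2),np.round(toplane(s,[d["xy"]],z)[0],4))
for m in masks_of(s,"lid_top")[:4]:
    ys,xs=np.where(m["mask"]); print("lid mask",round(m["score"],2),len(xs),toplane(s,[[xs.mean(),ys.mean()]],.098)[0])
t=snapshot("side")
for l,z in (("lid_top",.098),("dish",.02)):
    for d in landmark_of(t,l)[:3]: print("side",l,round(d["score"],2),np.round(toplane(t,[d["xy"]],z)[0],4))
for m in masks_of(t,"lid_top")[:4]:
    ys,xs=np.where(m["mask"]); print("lid mask",round(m["score"],2),len(xs),toplane(t,[[xs.mean(),ys.mean()]],.092)[0])
g=s["pixels"].min(2)[228:250,265:300]; print(g)
E
```

```text
((554.62548828125, -50.24609375), (174.17666625976562, 247.95932006835938), 60.9925651550293) [ 212  172  147  139 6137]
corners [[404.0, -66.30000305175781], [620.7999877929688, -186.5], [705.2999877929688, -34.20000076293945], [488.3999938964844, 86.0]]
lid_top 0.7 [ 0.5566 -0.0336]
lid_top 0.66 [ 0.4744 -0.2561]
lid_top 0.56 [0.5519 0.1919]
dish 0.89 [ 0.5633 -0.0375]
window 0.88 [ 0.5952 -0.0488]
figurine 0.9 [ 0.437  -0.0638]
spare_jar 0.74 [0.5182 0.0684]
label 0.86 [0.5198 0.1872]
label 0.8 [ 0.5038 -0.2413]
label 0.74 [ 0.5273 -0.0338]
jar 0.88 [ 0.556  -0.0347]
jar 0.63 [0.5536 0.1857]
jar 0.58 [ 0.4756 -0.2536]
lid mask 0.98 524 [0.5514844  0.18518178]
lid mask 0.86 518 [ 0.55727672 -0.03302677]
lid mask 0.64 541 [ 0.47357496 -0.25302145]
side lid_top 0.77 [0.5507 0.1955]
side lid_top 0.53 [ 0.4765 -0.2411]
lid mask 0.68 780 [0.54879851 0.20158939]
lid mask 0.6 505 [ 0.55870424 -0.03295572]
[[ 52  60  87 117 137 145 142 141 142 140 139 140 139 139 141 140 138 134
  141 138 137 136 140 140 139 130 109  73  55  49  48  60  97 144 171]
 [ 50  59  78 105 133 141 140 143 139 141
[... 2304 characters left out ...]
 174 176 172 166 162 153 149 140 127 127 131 153
  159 164 164 169 170 174 160 145 138 132 131 129 133 128 127 125 122]
 [132 132 133 129 133 151 164 172 175 177 176 176 170 171 166 165 165 176
  176 176 174 172 162 148 137 130 127 127 127 132 131 127 129 122 121]
 [133 133 130 135 132 139 144 150 158 165 169 173 170 174 171 171 171 170
  167 160 153 143 137 134 127 128 127 125 130 132 128 129 125 124 122]
 [132 136 134 136 137 141 138 139 135 141 140 142 144 147 146 147 143 140
  143 137 131 128 127 126 127 130 125 131 127 129 131 127 125 119 122]
 [131 135 135 140 139 137 136 137 134 130 132 131 130 134 132 133 129 126
  131 130 129 132 125 130 129 130 129 129 129 129 126 123 122 120 125]]
```

View pics/c1.png

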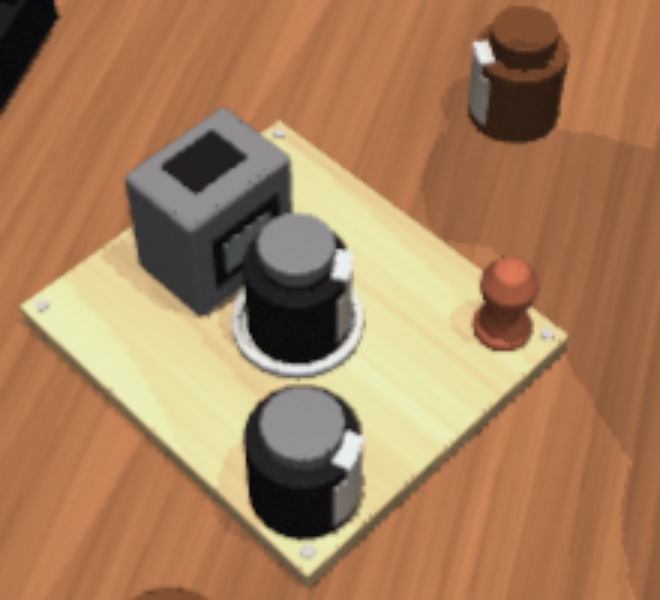

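```bash
cat >> h.py <<'E'
def label_angle(s,guess,zl=.098):
    # lid centre from grey circle by Hough-free fit: mask network; strip by brightness near the shoulder
    lids=[]
    for m in masks_of(s,"lid_top"):
        ys,xs=np.where(m["mask"]); c=toplane(s,[[xs.mean(),ys.mean()]],zl)[0]
        if np.hypot(*(c-guess))<.02: lids.append(c)
    c=lids[0] if lids else np.array(guess)
    P,r,g=strip(s,guess); r=np.hypot(*(P-c).T)
    k=(r>.018)&(r<.0315)&(g>150); w=g[k]-90.
    p=(P[k]*w[:,None]).sum(0)/w.sum(); d=p-c
    rect=cv2.minAreaRect((P[k]*1000).astype(np.float32))
    return c,p,np.degrees(np.arctan2(d[1],d[0])),k.sum(),np.hypot(*d),rect,bool(lids)
E
python3 - <<'E'
from h import *
from scipy.optimize import least_squares
s=snapshot("top");t=snapshot("side")
f=lambda l:(np.array(l,float)+.5)/3-.5+[180,130]
B=[[130,110,18],[130,-110,18],[-120,-110,18],[-120,110,18]]
Rd=[[102,40,105],[102,-40,105],[42,-40,105],[42,40,105]]
mt=f([[243,20],[555,190],[363,553],[43,377],[325,88],[447,155],[396,247],[280,180]])
ms=f([[22,307],[280,122],[567,337],[308,573],[127,180],[224,110],[291,160],[197,224]])
M=np.array(B+Rd)/1e3
def W(p,M): return np.c_[M[:,:2]@np.array([[np.cos(p[2]),np.sin(p[2])],[-np.sin(p[2]),np.cos(p[2])]])+p[:2],M[:,2]]
for nm,fn in (("top",lambda p:(proj(s,W(p,M))-mt).ravel()),("side",lambda p:(proj(t,W(p,M))-ms).ravel()),("both",lambda p:np.r_[(proj(s,W(p,M))-mt).ravel(),(proj(t,W(p,M))-ms).ravel()])):
    q=least_squares(fn,[.557,-.036,-.5],loss="soft_l1"); print(nm,q.x,np.degrees(q.x[2])); print(np.round(q.fun,1).tolist())
a=label_angle(s,q.x[:2]); print(a)
yaw=q.x[2]
for phi in (-.6,0,.6):
    for k in (0,np.pi):
        # tool z down: y axis along station y rotated by phi
        R=Ro.from_euler('z',yaw+phi+k)*Ro.from_euler('x',np.pi)
        j=solve_ik([q.x[0],q.x[1],.049],R.as_rotvec()); print(phi,round(k,1),None if j is None else np.round(j,2))
E
```

```text
top [ 0.55675852 -0.03334936 -0.49168692] -28.17158554691549
[-0.5, -0.1, 1.1, 0.4, -0.1, 1.2, -1.0, 0.5, -0.3, -1.3, 1.5, -0.6, 1.3, 0.4, -2.7, -0.5]
side [ 0.55813726 -0.03112545 -0.49140647] -28.155517010762097
[-0.8, 0.2, 0.1, -0.6, 1.7, -0.1, 0.3, 2.2, -1.7, -1.2, 0.3, -1.8, 1.4, -0.8, -1.8, 3.4]
both [ 0.55735716 -0.03244618 -0.49152338] -28.162214942254703
[-1.0, -0.4, 0.6, 0.0, -0.6, 0.8, -1.4, 0.2, -0.8, -1.7, 1.0, -1.0, 0.8, 0.0, -3.2, -0.9, -0.1, -0.3, 0.7, -1.0, 2.3, -0.6, 1.0, 1.5, -1.0, -1.7, 1.0, -2.2, 2.1, -1.3, -1.1, 2.9]
(array([ 0.55596536, -0.03210661]), array([ 0.53146997, -0.03785973]), np.float64(-166.78274411653848), np.int64(52), np.float64(0.02516192733443732), ((534.3639526367188, -24.052936553955078), (46.05781936645508, 11.605597496032715), 77.52745819091797), True)
-0.6 0 [-0.27  0.6   1.53 -0.    1.01  2.39]
-0.6 3.1 [-0.27  0.6   1.53 -0.    1.01 -0.75]
0 0 [-0.27  0.6   1.53 -0.    1.01  1.79]
0 3.1 [-0.27  0.6   1.53  0.    1.01 -1.35]
0.6 0 [-0.27  0.6   1.53 -0.    1.01  1.19]
0.6 3.1 [-0.27  0.6   1.53  0.    1.01 -1.95]
```

```bash
cat >> h.py <<'E'
def samp(img,px): return cv2.remap(img.astype(np.float32),px[:,0].astype(np.float32).reshape(1,-1),px[:,1].astype(np.float32).reshape(1,-1),cv2.INTER_LINEAR)[0]
def wpt(P,z): return np.c_[P,np.full(len(P),z)]
def edge_pose(s,p,M,z,img,it=4,rng=.006):
    """refine x,y,yaw of polygon M (station m) at height z from its edges"""
    p=np.array(p,float)
    for _ in range(it):
        A=[];b=[];ed=[]
        R=np.array([[np.cos(p[2]),-np.sin(p[2])],[np.sin(p[2]),np.cos(p[2])]])
        for i in range(len(M)):
            a,e=M[i],M[(i+1)%len(M)]; n=np.array([e[1]-a[1],a[0]-e[0]]);n/=np.hypot(*n)
            if n@(a+e)/2-n@M.mean(0)<0:n=-n
            o=np.linspace(-rng,rng,49);of=[];ms=[]
            for u in np.linspace(.08,.92,40):
                m=a+u*(e-a); L=(m+o[:,None]*n)@R.T+p[:2]
                v=samp(img,proj(s,wpt(L,z))); gr=-np.gradient(cv2.GaussianBlur(v.reshape(1,-1),(0,0),3)[0])
                k=gr.argmax(); 
                if 4<k<44: w=np.clip(gr[k-4:k+5],0,None); of.append((w*o[k-4:k+5]).sum()/w.sum()); ms.append(m)
            of=np.array(of); 
            if len(of)<8: continue
            good=abs(of-np.median(of))<.002; ed.append((round(1e3*np.median(of),2),good.sum()))
            for m,x in zip(np.array(ms)[good],of[good]):
                nw=R@n; A.append([nw[0],nw[1],nw@(R@np.array([-m[1],m[0]]))]); b.append(x)
        p+=np.linalg.lstsq(np.array(A),np.array(b),rcond=None)[0]
    return p,ed
BM=np.array([[.13,.11],[.13,-.11],[-.12,-.11],[-.12,.11]])
def jar_angle(s,c,zl=.098,zs=.08,iters=6,excl=None):
    """lid circle centre (r 22 mm at zl) and strip angle (deg, world)"""
    g=s["pixels"].min(2); c=np.array(c,float); th=np.radians(np.arange(0,360,2)); o=np.linspace(.017,.027,41)
    ang=excl
    for _ in range(iters):
        A=[];b=[]
        for t in th:
            if ang is not None and abs(np.angle(np.exp(1j*(t-np.radians(ang)))))<.6: continue
            u=np.array([np.cos(t),np.sin(t)]); v=samp(g,proj(s,wpt(c+o[:,None]*u,zl)))
            k=np.where((v[:-1]>=95)&(v[1:]<95))[0]
            if len(k): A.append([u[0],u[1],1]); b.append(o[k[0]]-.022)
        A=np.array(A);b=np.array(b); x=np.linalg.lstsq(A,b,rcond=None)[0]; k=abs(b-A@x)<.0015
        x=np.linalg.lstsq(A[k],b[k],rcond=None)[0]; c=c+x[:2]
        tt=np.radians(np.arange(0,360,1.)); prof=0
        for r in np.arange(.0245,.0286,.0005): prof=prof+samp(g,proj(s,wpt(c+r*np.c_[np.cos(tt),np.sin(tt)],zs)))
        prof=prof/9; w=np.clip(prof-(prof.min()+prof.max())/2,0,None)
        pk=prof.argmax(); w[abs(np.angle(np.exp(1j*(tt-tt[pk]))))>.6]=0
        ang=np.degrees(np.angle((w*np.exp(1j*tt)).sum()))
    return c,ang,(w>0).sum(),x[2]*1e3,k.sum()
E
python3 - <<'E'
from h import *
s=snapshot("top"); g=s["pixels"][:,:,1]
p=[.5573,-.0324,-.4915]
p,e=edge_pose(s,p,BM,.018,g); print("board",p,np.degrees(p[2]),e)
RM=np.array([[.102,.04],[.102,-.04],[.042,-.04],[.042,.04]])
print("reader",edge_pose(s,p,RM,.105,s["pixels"].min(2),rng=.004))
a=jar_angle(s,[.556,-.0325]);print(a,"rel",a[1]-np.degrees(p[2]))
t=snapshot("side")
a=jar_angle(t,[.558,-.032]);print("side",a)
E
```

```text
board [ 0.55806097 -0.03329864 -0.49281812] -28.23639809462811 [(np.float64(-0.49), np.int64(40)), (np.float64(-0.25), np.int64(40)), (np.float64(-0.49), np.int64(40)), (np.float64(-0.49), np.int64(33))]
reader (array([ 0.55662676, -0.033217  , -0.48934038]), [(np.float64(-1.83), np.int64(40)), (np.float64(-2.57), np.int64(40)), (np.float64(-1.67), np.int64(40)), (np.float64(-2.58), np.int64(40))])
(array([ 0.55719797, -0.03337924]), np.float64(-168.97992453068917), np.int64(47), np.float64(-0.5941319330254795), np.int64(146)) rel -140.74352643606107
side (array([ 0.55848164, -0.03201649]), np.float64(-165.99185991263204), np.int64(48), np.float64(-0.19676810340197376), np.int64(112))
```

```bash
cat >> h.py <<'E'
C=np.array([.558,-.0328]); YAW=np.radians(-28.2); ZG=.049
def ori(phi): return (Ro.from_euler('z',YAW+phi+np.pi)*Ro.from_euler('x',np.pi)).as_rotvec()
def st(tag): print(tag,round(read_time_s(),2),"F",np.round(read_contact_force(),1),"M",np.round(read_wrist_torque(),2),"w",round(read_grip_width(),4),"gf",round(read_gripper_force(),1),"p",np.round(read_ee_pos(),4),flush=True)
E
python3 - <<'E'
from h import *
goto([*C,.18],ori(-.4)); st("above")
print(np.round(read_joint_positions(),3))
move_linear([*C,ZG],max_speed=.12); st("down")
grip(.055); st("grip")
goto([*C,ZG],ori(.41)); st("turned"); print(np.round(read_joint_positions(),3))
grip(.088); st("open")
E
```

```text
above 4.1 F [-0.1 -0.  -1.4] M [-0.05 -0.12  0.02] w 0.0881 gf 0.0 p [ 0.558  -0.0336  0.18  ]
[-0.272  0.445  1.371 -0.     1.326 -0.949]
down 5.34 F [ 1.  -0.5 -0.7] M [-0.02 -0.16  0.02] w 0.0883 gf 0.0 p [ 0.5583 -0.0329  0.0496]
grip 5.86 F [-1.2  0.3  3. ] M [ 0.01  0.   -0.04] w 0.0614 gf 30.0 p [ 0.5581 -0.0328  0.0492]
turned 6.65 F [-0.2 -0.9  2.6] M [ 0.03 -0.18  0.1 ] w 0.0615 gf 30.0 p [ 0.5582 -0.0329  0.0492]
[-0.271  0.602  1.529 -0.     1.01  -1.757]
open 7.22 F [0.1 0.7 0.7] M [-0.01 -0.15 -0.04] w 0.088 gf 0.0 p [ 0.558  -0.0328  0.0489]
```

```bash
python3 - <<'E'
from h import *
goto([*C,ZG],ori(-.4)); grip(.055); st("grip")
goto([*C,ZG],ori(.41)); st("turned"); grip(.088)
move_linear([*C,.17],max_speed=.2); goto([.35,-.25,.25],ori(-.4)); st("away")
s=snapshot("top");t=snapshot("side")
for n,x in(("top",s),("side",t)):
    a=jar_angle(x,C); print(n,a,"rel",a[1]+28.2)
cv2.imwrite("pics/m1.png",np.hstack([cv2.resize(x["pixels"][130:280,200:330,::-1],None,fx=3,fy=3,interpolation=cv2.INTER_CUBIC) for x in(s,t)]))
E
```

```text
grip 8.53 F [0.5 0.8 0.1] M [ 0.11 -0.16 -0.01] w 0.0613 gf 30.0 p [ 0.5581 -0.0328  0.049 ]
turned 9.32 F [-0.1  0.9 -0.4] M [-0.08 -0.13  0.02] w 0.0615 gf 30.0 p [ 0.558  -0.0328  0.049 ]
away 11.82 F [ 0.5 -0.5  0.2] M [ 0.02 -0.1   0.07] w 0.0881 gf 0.0 p [ 0.3505 -0.2496  0.2495]
top (array([ 0.55775528, -0.03267726]), np.float64(-76.39738758727269), np.int64(46), np.float64(-0.5411582694974065), np.int64(146)) rel -48.19738758727269
side (array([ 0.55919764, -0.03076735]), np.float64(-38.72449714007349), np.int64(45), np.float64(-0.6353866374967367), np.int64(109)) rel -10.524497140073489
```

View pics/m1.png

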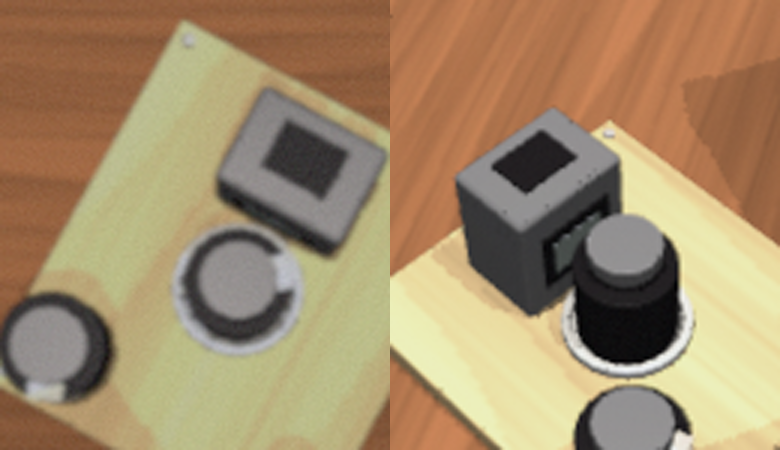

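The strip in the top view is now at about crop pixel (285,272), on the jar's right-hand side. About 48° of turn is left.

```bash
python3 - <<'E'
from h import *
d=np.radians(47.9)
goto([*C,.17],ori(-.42)); move_linear([*C,ZG],max_speed=.15); grip(.055); st("grip")
goto([*C,ZG],ori(-.42+d)); st("turned"); grip(.088)
move_linear([*C,.17],max_speed=.2); goto([.35,-.25,.25],ori(-.4)); st("away")
for i in range(3):
    s=snapshot("top"); a=jar_angle(s,C); p,_=edge_pose(s,[*C,YAW],BM,.018,s["pixels"][:,:,1])
    print(a,"rel",a[1]-np.degrees(p[2]),np.degrees(p[2]))
g=s["pixels"].min(2); tt=np.radians(np.arange(-80,30,4.))
for r in (.024,.0255,.027,.0285): print(r,samp(g,proj(s,wpt(a[0]+r*np.c_[np.cos(tt),np.sin(tt)],.08))).astype(int))
cv2.imwrite("pics/m2.png",cv2.resize(s["pixels"][150:260,230:350,::-1],None,fx=5,fy=5,interpolation=cv2.INTER_CUBIC))
E
```

```text
grip 14.58 F [-0.7  0.   2.4] M [ 0.02 -0.06 -0.03] w 0.0612 gf 30.0 p [ 0.5581 -0.0328  0.0493]
turned 15.4 F [1.4 0.  4.7] M [ 0.14 -0.34  0.07] w 0.0612 gf 30.0 p [ 0.5584 -0.0329  0.0493]
away 17.91 F [ 0.6 -0.1  0.5] M [-0.08 -0.14  0.01] w 0.0882 gf 0.0 p [ 0.3505 -0.2496  0.2496]
(array([ 0.55790111, -0.03272184]), np.float64(-29.47300565965199), np.int64(46), np.float64(-0.5000940310295303), np.int64(146)) rel -1.242683212294608 -28.23032244735738
(array([ 0.55789984, -0.03275039]), np.float64(-29.461579296352923), np.int64(46), np.float64(-0.47283130637154885), np.int64(146)) rel -1.2149679996715967 -28.246611296681326
(array([ 0.55791793, -0.03271599]), np.float64(-29.778168997252674), np.int64(45), np.float64(-0.4565081320473505), np.int64(145)) rel -1.503439224391009 -28.274729772861665
0.024 [ 73  74  76  74  74  78  97 131 153 164 161 159 156 153 153 155 154 153
 142 116  87  79  80  83  82  76  77  77]
0.0255 [ 54  55  57  52  56  57  87 131 166 179 180 176 177 175 175 171 170 165
 145 107  70  56  59  56  48  55  57  56]
0.027 [ 49  52  51  53  54  55  80 125 166 186 187 185 185 185 185 182 181 174
 143  96  63  50  53  49  53  55  54  54]
0.0285 [ 66  69  74  74  69  70  77 119 161 182 188 189 189 185 185 186 184 173
 138  95  72  68  64  68  74  73  66  69]
```

View pics/m2.png

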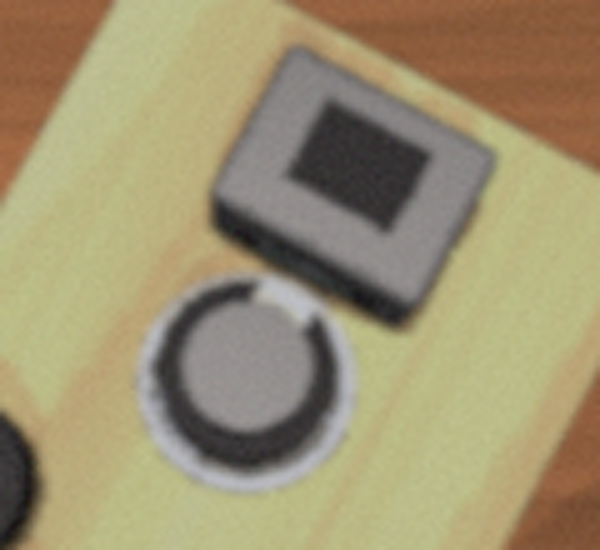

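The strip in the top view at about (285,300) now points straight at the reader's face, within about 1°. Next I press the lid.

```bash
python3 - <<'E'
from h import *
goto([*C,.16],ori(0)); grip(0.0); st("closed")
move_linear([*C,.102],max_speed=.1); hold(.2); f0=read_contact_force()[2]; st("near")
z=.102
while z>.086 and read_time_s()<40:
    z-=.0005; move_linear([*C,z],max_speed=.02); f=read_contact_force()[2]-f0
    print(round(z*1e3,1),round(read_ee_pos()[2]*1e3,2),round(f,1),round(read_time_s(),2),flush=True)
    if f>21: break
hold(.2); st("press")
move_linear([*C,.16],max_speed=.1); goto([.35,-.25,.25],ori(-.4)); st("away")
s=snapshot("top"); a=jar_angle(s,C,zl=.092); print(a,a[1]+28.24)
t=snapshot("side"); cv2.imwrite("pics/m3.png",np.hstack([cv2.resize(x["pixels"][130:280,200:330,::-1],None,fx=3,fy=3,interpolation=cv2.INTER_CUBIC) for x in(s,t)]))
E
```

```text
closed 20.56 F [ 0.3 -0.7 -0.2] M [ 0.   -0.11  0.02] w 0.0004 gf 0.0 p [ 0.558  -0.0328  0.16  ]
near 21.49 F [ 0.3 -0.4  0.7] M [ 0.03 -0.16 -0.02] w 0.0006 gf 0.0 p [ 0.5582 -0.0328  0.1026]
101.5 101.6 -1.4 21.74
101.0 100.95 -1.4 21.99
100.5 100.46 -0.9 22.24
100.0 99.97 -0.0 22.49
99.5 99.48 -0.6 22.74
99.0 99.0 -0.4 22.99
98.5 98.45 -1.8 23.24
98.0 98.2 1.9 23.49
97.5 97.96 4.3 23.74
97.0 97.57 5.9 23.99
96.5 97.12 6.4 24.24
96.0 96.61 7.1 24.49
95.5 96.15 5.0 24.74
95.0 95.64 6.1 24.99
94.5 95.15 7.0 25.24
94.0 94.66 6.3 25.49
93.5 94.14 7.4 25.74
93.0 93.65 6.9 25.99
92.5 93.14 6.1 26.24
92.0 92.66 7.4 26.49
91.5 92.39 7.7 26.74
91.0 92.34 12.7 26.99
90.5 92.3 16.6 27.24
90.0 92.28 20.7 27.49
89.5 92.25 24.8 27.74
press 27.94 F [-8.6  1.9 24.8] M [ 0.31  1.28 -0.03] w 0.0003 gf 12.6 p [ 0.5583 -0.0329  0.0922]
away 30.0 F [ 0.6 -0.5 -0.1] M [-0.01 -0.13 -0.01] w 0.0005 gf 0.0 p [ 0.3504 -0.2496  0.2497]
(array([ 0.55784855, -0.03278438]), np.float64(-28.726046232271987), np.int64(47), np.float64(-0.4360204002258015), np.int64(146)) -0.4860462322719883
```

View pics/m3.png

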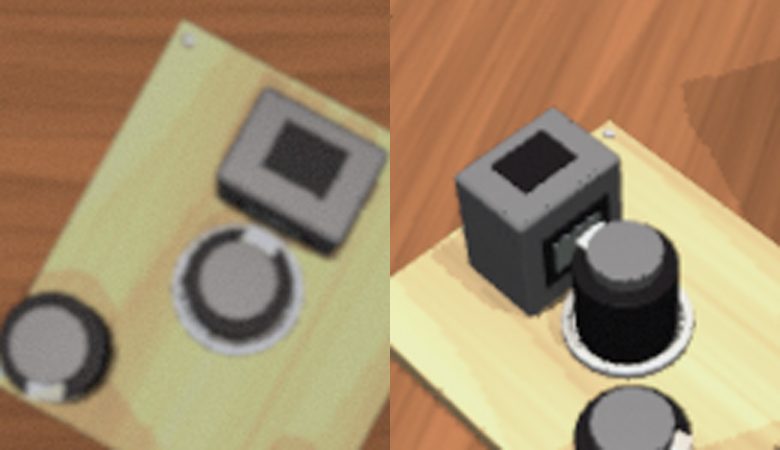

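The lid is home: it travelled from 98.2 to 92.3 mm and then stopped hard at about 25 N. In the picture the strip at about (262,241) faces the reader, within 0.5°, and the spare jar has not moved.

```bash
python3 -c "
from rig import *
print(hand_in())"
```

```text
the job is handed in; nothing more can be done
None
```

The job is handed in at about 30 s: the jar's label faces the reader's window to within about 1°, the jar stayed in the dish throughout, and the lid is fully home after a press of about 25 N.

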